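# Shim for a machine foot

### The job

Take the slotted steel shim out of the blue sprung tray and lay it flat on the green machine foot, square with the foot, with its slot pushed fully home around the stud and its solid end towards the front of the foot. It lies too low between the tray's rails to be gripped: press a fingertip lightly on it and slide it out of the open front until it overhangs far enough to pinch by its two sides. Press gently on it in the tray (10 to 15 N is right, never 20 N), do not drop it, and leave the tools around alone.

Things in the scene. Friction and masses are not known exactly. Their poses are not given: they have to be found in the camera images.
- shim: Bright steel slotted shim, 120 (x) x 50 (y) x 3 mm, about 0.12 kg. Origin: centre of its outline, underside. A slot 15 mm wide, centred in y, is cut 36 mm deep into the +x end (x = +24 to +60 mm); the rest is solid. Centre of mass 3 mm to -x. Starts flat in the tray, its solid -x end 2 to 11 mm inside the mouth, x along the tray's x.
- slot_end (a point): Centre of the closed end of the shim's slot, 24 mm to +x of the shim's origin, at half thickness. Axes as the shim's.
- tray: Blue fixed tray, base 150 (x) x 118 (y) x 10 mm. Origin: centre of its underside on the bench. A channel 51 mm wide, centred on y = 0, runs from the open mouth at x = -70 mm to a rear wall at x = +62 mm. Rails, their top at z = 67 mm, 1.6 mm above the shim, hide its sides; less than 11 mm is free behind it. In front of the mouth is free air down to the base, which ends 5 mm before it.
- tray_mouth (a point): Middle of the front edge of the bed at the mouth, 70 mm to -x of the tray's origin, at z = 62 mm (bed unloaded). Axes as the tray's: -x points out of the mouth, to within 20 degrees towards the robot.
- tray_bed: The black bed, the floor of the tray's channel, 132 x 48 x 8 mm; its origin is 4 mm below its top, on the tray's axis. Its top is at z = 62 mm unloaded. It is carried on stiff springs: it sinks about a millimetre under a fingertip's press and bottoms out at 2 mm, beyond 20 N, so set the press by force, not by height.
- bar_face (a point): Top inner edge of the brass bar, the sprung -y rail, at mid length. It clamps the shim sideways with a few newtons, so the shim drags: a fingertip pressing with only 2 or 3 N slips, about 10 to 15 N carries the shim along.
- foot: Fixed green machine foot: base 150 (x) x 100 (y) x 10 mm, on it a block 126 (x) x 36 (y) mm with a flat grey top at z = 50 mm; narrower than the shim, so fingers have room beside it. Origin: centre of the underside. Its front is -x (towards the robot within 20 degrees). Tray and foot may stand either way round on the bench.
- stud (a point): Foot of the dark upright stud on the grey top, at x = +30 mm, y = 0, z = 50 mm of the foot. The stud is 9 mm in diameter, 22 mm tall, its tip tapered. With the shim home its slot end touches the stud: the stud's axis is 28.5 mm to +x of the shim's origin, and the shim's x axis points along the foot's.
- spanner: Bystander: steel combination spanner, 172 mm long, 9 mm high, lying between tray and foot. Leave alone.
- tape_measure: Bystander: yellow tape measure, 64x69x32 mm, lying behind the work. Leave alone.
- red_screwdriver: Bystander: red-handled screwdriver, 200 mm long, behind the work. Leave alone.
- tape_roll: Bystander: roll of brown tape, 107 mm across, 48 mm high, lying flat behind the work. Leave alone.
Mind the look-alikes: they are no part of the job. Of the things like the shim, leave any that is orange or purple; of the rest the larger one is meant.

How it is judged (in metres and radians):
On the way:
1. the shim, still flat on the bed of the tray, overhangs the mouth by 15 mm or more (x of shim in the frame of tray between -0.07 and -0.025 m and z of shim in the frame of tray between 0.052 and 0.066 m and angle between shim's own z axis and vertical below 0.06 rad), for 0.2 s.
At the end, for the whole second after the job is handed in: The shim lies at rest flat on the foot's grey top (within 2 mm in height, tilted less than 0.06 rad), the stud in its slot, the slot's end within 5 mm of touching the stud, its long axis within 0.17 rad of the foot's, its solid end to the foot's front (x of stud in the frame of shim between 0.024 and 0.0335 m and y of stud in the frame of shim between -0.008 and 0.008 m and z of stud in the frame of shim between -0.002 and 0.002 m and x of shim in the frame of foot below 0.02 m and angle between shim's own z axis and vertical below 0.06 rad and angle between the x axis of shim and the x axis of foot, either way round below 0.17 rad and linear speed of shim below 0.02 m/s).
It fails at once if the shim is pressed on the tray's bed with more than 20 N (contact force between shim and tray_bed above 20 N).
It fails at once if the shim is dropped below the top of the foot (height (world z) of shim below 0.035 m).
It fails at once if a bystander is moved more than 30 mm (distance of any of spanner, tape_measure, red_screwdriver, tape_roll from where it was at the start of the episode above 0.03 m).
It also fails if it takes over 64 s, if anything falls off the work surface, if the arm or the gripper's body presses on something with over 40 N, if the wrist force passes 120 N, or if a joint passes its speed limit or range.

### The arm

A 6-joint arm with a two-finger parallel gripper is mounted at the origin on a cart in front of the work surface, level with it; the furniture and walls round the work are solid. World frame = base frame: x ahead of the robot, y to its left, z up, the work surface at z = 0. Lengths are in mm, angles in degrees, forces in N, time in s.
With the tool pointing down it reaches from about 250 to 800 mm from the base axis. Payload 8.5 kg.
Tool frame: the origin (TCP) lies midway between the tips of the shut fingers; the grasp point (between the pads) lies 19 mm behind it; z points along the fingers, y is the line along which they close (so a half turn about z gives the same grasp; the last joint's range is limited). The gripper opens to 85 mm and grips with 20 to 120 N. Pads are 22 mm wide; open, the fingers measure 114 mm over their backs; the gripper's body (76 mm by 85 mm) begins 54 mm behind the grasp point. The pads swing forward as they close: fully open they stand 13 mm farther back than shut.
Start: joints at [-63.942, 13.648, -0.773, 75.585, 0, 90], TCP at [230.602, -471.594, 231.276] pointing down, gripper open.
Joint ranges: [-152.45, 152.45], [-59.26, 108.67], [-65.41, 83.53], [-104.44, 129.93], [-82.83, 76.93], [-180, 180]. Speed limits (degrees/s): [127.2, 127.2, 159.86, 180, 180, 180].

### API

Orientations are given as a 3x3 rotation matrix whose columns are the frame's x, y, z axes.
In Python, from bench import arm gives the robot as it stands. Calls block until the motion is done:
- arm.move_to(position, orientation): joint-space move of the TCP to a pose.
- arm.move_linear(position, rate=150, rotation=None, guard=None): straight line of the TCP; rotation=None keeps the orientation; rate is the mean speed in mm/s. With guard (N) it stops when the force on the tool has changed by that much, and returns True; else False.
- arm.movej(angles): joint-space move.
- arm.gripper_to(opening): finger opening in mm; the grip force is fixed at half the most; returns when the fingers have stopped.
- arm.sleep(seconds).
- arm.ik(position, orientation): joint angles nearest the present ones, or None.
- arm.camera(name): name is "scene" or "side" or "wrist"; returns the picture (384x512x3 uint8, red, green, blue); there is no depth.
- arm.calibration(name): a dict with "camera_matrix" (3x3 intrinsics, pixels), "eye" and "attitude" of the camera in the world. Camera axes: x right, y up, looking along -z (the intrinsics and any distortion apply to the point x, -y, -z); pixel columns grow to the right and rows downward; lengths in mm; the calibration is good to about 2 mm. A picture is of the moment at which its call begins: read the wrist's pose just before it. calibration takes no time and is no camera call; for the wrist camera it gives the pose at the moment of the call.
A pose or a line that the arm cannot do raises arm.Unreachable and nothing moves.
- arm.finish_job(): hands the job in; it is judged then, once.
Trained networks look in the newest picture that a camera, given by its name, has taken for a name from the list of things; names that differ only in an ending like _2 or _b are one class to them, and where a whole thing is asked for, a point or a joint stands for the part that bears it (a point fixed in the world has none). Each returns a list of dicts, best first, with "score" (0 to 1); they miss things now and then, are a little off and sometimes report something else, mostly with a low value. They report only what shows in the picture. A call takes as long as a camera call. They do not tell look-alikes from the thing itself.
- arm.spot_in(target, camera): "box" ([left, top, right, bottom] in pixels, round what is visible of it).
Readings, each from a call of its own:
- arm.current_t(): time.
- arm.current_joints(): joint angles.
- arm.current_qd(): joint speeds.
- arm.current_joint_efforts(): joint torques, N m.
- arm.current_tcp_pos(): TCP position.
- arm.current_tcp_rot(): TCP orientation.
- arm.current_force(): force on the tool from outside, world axes, zero at the start.
- arm.current_ft_torque(): the same for the moment, N m.
- arm.current_width(): finger opening in mm.
- arm.current_grip_force(): force on a finger pad.
Only numpy, scipy, OpenCV 4.12 (cv2) and the standard library are available. Lean on these libraries where they do the work, as an engineer would, in place of code of your own. Each camera call takes 0.05 s, during which the arm holds its last target. There are 200 camera calls.

## Working session

There is one attempt and no reset: what is moved stays moved. The work goes in short steps, each a Python script; the robot and the scene stay as the last script left them, time stands still between calls to the robot, and variables do not carry over. Pictures are saved under pics/ and viewed, at most 10 in all, crops included, and the job is handed in when it is done.

```bash
ls; mkdir -p pics
python3 - <<'E'
from bench import arm
import cv2,numpy as np
for c in ["scene","side"]:
    im=arm.camera(c); cv2.imwrite(f"pics/{c}0.png",im[:,:,::-1])
    k=arm.calibration(c); print(c,np.round(k["camera_matrix"],1).tolist(),np.round(k["eye"],1),np.round(k["attitude"],3).tolist(),[q for q in k])
    for n in ["shim","tray","foot","spanner","stud","tray_mouth"]:
        print(n,[(round(d["score"],2),np.round(d["box"]).tolist()) for d in arm.spot_in(n,c)][:4])
print(arm.current_t())
E
```

```text
pics
scene [[479.5, 0.0, 253.1], [0.0, 479.5, 190.2], [0.0, 0.0, 1.0]] [-198.5  569.1  864.1] [[-0.545, 0.555, -0.628], [-0.838, -0.357, 0.412], [0.004, 0.751, 0.66]] ['camera_matrix', 'eye', 'attitude']
shim [(0.66, [267.0, 252.0, 325.0, 280.0]), (0.22, [304.0, 147.0, 358.0, 191.0])]
tray [(0.64, [192.0, 183.0, 266.0, 247.0])]
foot [(0.92, [305.0, 147.0, 360.0, 189.0]), (0.53, [202.0, 190.0, 256.0, 220.0])]
spanner [(0.74, [259.0, 185.0, 304.0, 213.0])]
stud [(0.67, [192.0, 180.0, 265.0, 248.0]), (0.63, [304.0, 147.0, 364.0, 190.0])]
tray_mouth [(0.56, [192.0, 179.0, 262.0, 245.0])]
side [[416.9, 0.0, 251.1], [0.0, 416.9, 192.6], [0.0, 0.0, 1.0]] [ 221.9 -311.8  915.5] [[0.77, 0.536, -0.348], [-0.638, 0.652, -0.41], [0.007, 0.537, 0.843]] ['camera_matrix', 'eye', 'attitude']
shim [(0.88, [210.0, 122.0, 230.0, 147.0]), (0.77, [208.0, 164.0, 260.0, 207.0]), (0.73, [160.0, 238.0, 201.0, 290.0]), (0.62, [158.0, 126.0, 185.0, 149.0])]
tray [(0.64, [200.0, 154.0, 268.0, 225.0])]
foot [(0.73, [296.0, 264.0, 375.0, 333.0]), (0.41, [203.0, 154.0, 270.0, 226.0])]
spanner [(0.73, [247.0, 218.0, 292.0, 262.0])]
stud [(0.59, [296.0, 264.0, 376.0, 332.0])]
tray_mouth [(0.73, [200.0, 156.0, 268.0, 229.0]), (0.52, [297.0, 266.0, 374.0, 335.0]), (0.36, [228.0, 176.0, 260.0, 213.0]), (0.22, [325.0, 209.0, 387.0, 247.0])]
0.7
```

View pics/scene0.png

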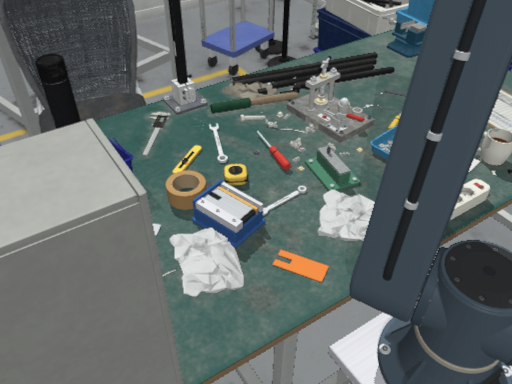

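View pics/side0.png

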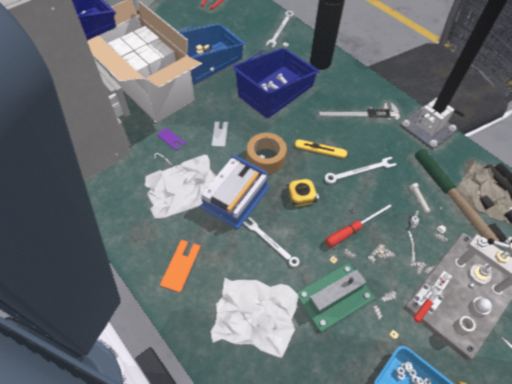

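The candidates are the steel shim in the blue tray (side 233,185; scene 230,205), a small grey one on the bench (side 220,134), an orange one (side 180,265) and a purple one (side 170,139). The one in the tray fits: it is steel, larger than the grey one and lies in the tray. The foot with its stud is at side (338,298) and scene (333,165). Next I'll look at it with the wrist camera.

```bash
cat > h.py <<'E'
from bench import arm
import cv2,numpy as np
def ray(c,px,z,k=None):
    k=k or arm.calibration(c); p=np.linalg.inv(k["camera_matrix"])@[px[0],px[1],1]
    d=np.array(k["attitude"])@[p[0],-p[1],-p[2]]; e=np.array(k["eye"])
    return e+d*(z-e[2])/d[2]
def proj(k,P):
    q=np.array(k["attitude"]).T@(np.array(P,float)-k["eye"]); p=np.array(k["camera_matrix"])@[q[0],-q[1],-q[2]]
    return p[:2]/p[2]
def R(yaw): # tool down, tool y (closing) horizontal; tool x at yaw deg
    a=np.radians(yaw);c,s=np.cos(a),np.sin(a)
    return np.array([[c,s,0],[s,-c,0],[0,0,-1]])
E
python3 - <<'E'
from h import *
print(ray("side",(234,188),67),ray("scene",(229,207),67),ray("side",(337,290),50),ray("scene",(333,158),50))
k=arm.calibration("wrist");p=arm.current_tcp_pos();r=np.array(arm.current_tcp_rot())
print(k["camera_matrix"],r.T@(k["eye"]-np.array(p)),r.T@k["attitude"],r)
E
```

```text
[547.88492947 136.97844718  67.        ] [540.5964654 154.1815297  67.       ] [ 562.74284559 -199.15127911   50.        ] [ 570.24937862 -200.66112994   50.        ]
[[329.10602254   0.         260.59852753]
 [  0.         329.10602254 191.27372953]
 [  0.           0.           1.        ]] [  67.25175911   -0.70777998 -142.31349095] [[-3.20348411e-04  9.63126961e-01  2.69047123e-01]
 [ 9.99999475e-01  4.65309413e-05  1.02410699e-03]
 [ 9.73826034e-04  2.69047310e-01 -9.63126470e-01]] [[ 8.98350407e-01  4.39279567e-01 -9.12752822e-05]
 [ 4.39279574e-01 -8.98350405e-01  7.47801558e-05]
 [-4.91477923e-05 -1.07274150e-04 -9.99999993e-01]]
```

Run:
```python
from h import *
import json
K={}
for n,p in [("foot",(490,-200,215)),("tray",(470,145,215))]:
    arm.move_to(p,R(0)); arm.sleep(.2)
    k=arm.calibration("wrist"); im=arm.camera("wrist"); cv2.imwrite(f"pics/w_{n}.png",im[:,:,::-1])
    K[n]={a:np.array(b).tolist() for a,b in k.items()}
json.dump(K,open("K.json","w")); print(arm.current_t())
ims=[cv2.imread(f"pics/w_{n}.png")[0:300] for n in ("foot","tray")]
cv2.imwrite("pics/both.png",cv2.resize(np.vstack(ims),None,fx=1,fy=1))
```

```text
7.2
```

View pics/both.png

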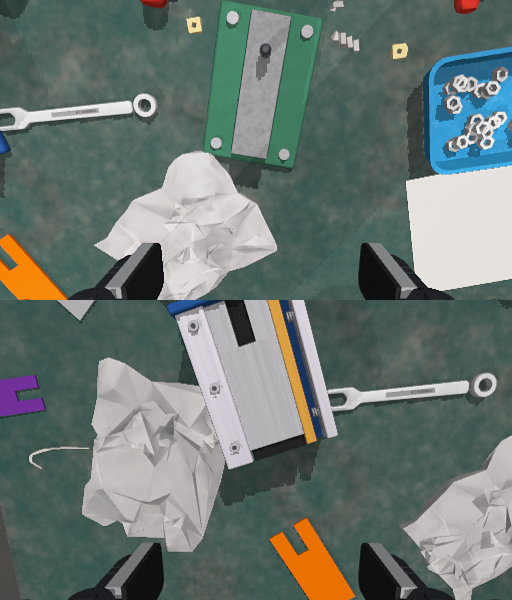

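Foot image: block corners near (252,10), (292,15), (268,157) and (232,152), stud foot about (262,72). Tray image: shim between the white rail (left) and the brass bar (right), solid end at about (275,147), mouth at about (280,158), slot end at about (245,45). I'll enlarge both to confirm and measure.

Run:
```python
import cv2,numpy as np
a=cv2.imread("pics/w_tray.png")[0:185,160:345]; b=cv2.imread("pics/w_foot.png")[0:185,180:345]
a,b=[cv2.resize(i,None,fx=s,fy=s,interpolation=cv2.INTER_CUBIC) for i,s in((a,2.25),(b,2.25))]
cv2.imwrite("pics/crop.png",np.hstack([a,b]))
```

```text
(no output)
```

View pics/crop.png

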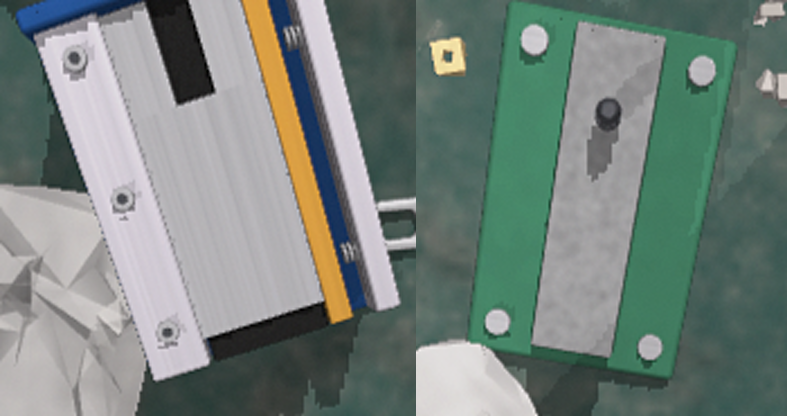

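Run:
```python
from h import *
import json
K=json.load(open("K.json"))
def t(x,y,z): return ray(0,(x/2.25+160,y/2.25),z,K["tray"])[:2]
def f(x,y,z): return ray(0,((x-416)/2.25+180,y/2.25),z,K["foot"])[:2]
def yaw(v): return np.degrees(np.arctan2(v[1],v[0]))
A,B,C,D=t(203,336,65.4),t(323,301,65.4),t(177,104,65.4),t(214,92,65.4)
m=(A+B)/2; s=(C+D)/2
print("shim end",m,"w",np.linalg.norm(A-B),"slot end",s,np.linalg.norm(s-m),"(84) slotw",np.linalg.norm(C-D),"yaw",yaw(s-m),yaw(B-A)+90)
print("rail yaw",yaw(t(95,20,67)-t(212,355,67)), "bar",yaw(t(245,0,67)-t(328,320,67)))
print("rail end",t(212,358,67),"bar end",t(331,322,67))
a,b,c,d=f(576,20,50),f(666,38,50),f(532,345,50),f(610,357,50)
print("foot c",(a+b+c+d)/4,np.linalg.norm((a+b-c-d)/2),np.linalg.norm(a-b),np.linalg.norm(c-d),"yaw",yaw(a-c),yaw(b-d))
print("stud",f(608,127,50),f(608,104,72))
```

```text
shim end [500.91664459 131.21960863] w 48.90239210951733 slot end [580.85881152 156.65718687] 83.89171854231071 (84) slotw 14.088474357538217 yaw 17.65105763443717 16.2381382961579
rail yaw 18.786500631283747 bar 16.522613190796445
rail end [485.57247598 151.1561365 ] bar end [499.78279331 104.53962383]
foot c [ 565.91145384 -199.39209726] 123.11061550933732 34.278731131644165 32.983000246445144 yaw -9.089704179433955 -9.691234888472291
stud [ 592.48899667 -204.59776251] [ 597.55719929 -204.28894291]
```

Run:
```python
from h import *
y=17.5; u=np.array([np.cos(np.radians(y)),np.sin(np.radians(y))]); O=np.array([558.0,149.35])
arm.gripper_to(0)
p=O+7*u
arm.move_to((*p,90),R(y)); arm.move_linear((*p,71),rate=80); arm.sleep(.2)
F0=np.array(arm.current_force()); fz=lambda:float(np.array(arm.current_force())[2]-F0[2])
print(arm.current_tcp_pos(),F0,arm.move_linear((*p,63.6),rate=8,guard=4)); arm.sleep(.1)
z=arm.current_tcp_pos()[2]; print(z,fz())
def settle(tgt=12):
    global z
    for _ in range(8):
        f=fz()
        if abs(f-tgt)<1.2: break
        z+=float(np.clip(-(tgt-f)*.06,-.25,.4)); arm.move_linear((*p,z),rate=10); arm.sleep(.05)
    return f
print(settle(),z)
if abs(fz()-12)<3:
  for i in range(13):
    p=p-4*u; arm.move_linear((*p,z),rate=25); a=fz(); b=settle(); print(i,round(a,1),round(b,1),round(z,2),np.round(np.array(arm.current_force())-F0,1))
    if max(a,b)>16 : 
        z+=.3; arm.move_linear((*p,z),rate=10)
print(arm.current_t(),arm.current_tcp_pos())
```

```text
[564.96962293 151.52929452  71.41509803] [ 0.16456297 -0.74018657  0.62484664] True
64.70736343416799 5.021523406815591
11.57543573769095 63.474739281289885
0 8.3 10.9 62.88 [-0.3  1.7 10.9]
1 9.2 11.0 62.63 [ 2.2  2.  11. ]
2 10.6 12.3 62.54 [ 3.7  1.4 12.3]
3 11.5 11.5 62.54 [ 3.4  2.6 11.5]
4 11.4 11.4 62.54 [ 2.9  1.8 11.4]
5 9.8 11.1 62.41 [ 2.9  2.2 11.1]
6 10.7 11.3 62.26 [ 3.2  1.7 11.3]
7 13.1 13.1 62.26 [ 4.2  2.9 13.1]
8 11.1 11.1 62.26 [ 3.9  2.7 11.1]
9 10.8 12.2 62.19 [ 2.8  2.1 12.2]
10 11.6 11.6 62.19 [ 3.3  1.9 11.6]
11 11.5 11.5 62.19 [ 4.   1.8 11.5]
12 12.1 12.1 62.19 [ 3.8  1.4 12.1]
23.3833 [518.0670849  136.67317588  64.05783124]
```

Run:
```python
from h import *
import json
y=17.5; u=np.array([np.cos(np.radians(y)),np.sin(np.radians(y))])
p=np.array(arm.current_tcp_pos()); arm.move_linear((p[0],p[1],110),rate=120)
q=np.array([558.0,149.35])-115*u
arm.move_linear((*q,180),rate=150); arm.gripper_to(85)
k=arm.calibration("wrist"); im=arm.camera("wrist")
json.dump({a:np.array(b).tolist() for a,b in k.items()},open("K2.json","w"))
cv2.imwrite("pics/w2.png",im[:,:,::-1])
c=im[30:230,150:400,::-1]; cv2.imwrite("pics/c2.png",cv2.resize(c,None,fx=3,fy=3,interpolation=cv2.INTER_CUBIC)); print(arm.current_t())
```

```text
25.5917
```

View pics/c2.png

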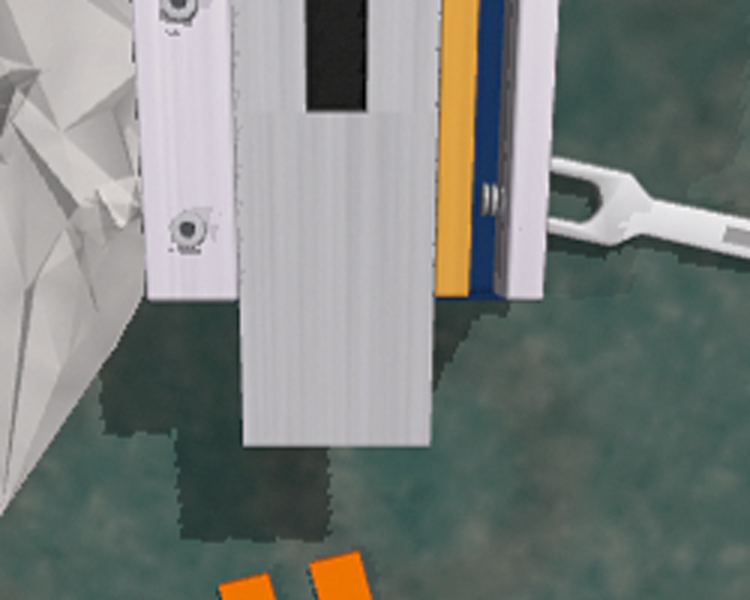

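Run:
```python
from h import *
import json
K=json.load(open("K2.json"))
t=lambda x,y,z:ray(0,(x/3+150,y/3+30),z,K)[:2]
A,B=t(243,445,65),t(431,445,65); C,D=t(305,111,65.4),t(367,111,65.4)
m=(A+B)/2;s=(C+D)/2;v=s-m
print(m,s,np.linalg.norm(v),np.linalg.norm(A-B),np.degrees(np.arctan2(v[1],v[0])))
r=(t(240,299,67)+t(436,299,67))/2; print(r,np.linalg.norm(r-m))
```

```text
[454.08134785 116.02918271] [534.02133638 141.5873849 ] 83.92629782221027 50.323816387339185 17.729980648682577
[491.09326777 127.48521777] 38.74432805049614
```

Run:
```python
from h import *
import json
y=17.7; u=np.array([np.cos(np.radians(y)),np.sin(np.radians(y))])
g=np.array([454.08,116.03])+19*u
arm.gripper_to(66); arm.move_to((*g,110),R(y)); print(arm.move_linear((*g,44),rate=80,guard=8))
arm.gripper_to(40); print("w",arm.current_width(),arm.current_grip_force(),arm.current_force(),arm.current_tcp_pos())
if arm.current_width()>46:
    arm.move_linear((*(g-92*u),45),rate=70); print("w",arm.current_width(),arm.current_force())
    arm.move_linear((*(g-92*u),170),rate=150); print("w",arm.current_width(),arm.current_t())
    k=arm.calibration("wrist"); im=arm.camera("wrist")
    json.dump({a:np.array(b).tolist() for a,b in k.items()}|dict(p=np.array(arm.current_tcp_pos()).tolist()),open("K3.json","w"))
    cv2.imwrite("pics/w3.png",im[:,:,::-1])
```

```text
False
w 47.919322903344565 60.95820486545563 [ 0.04627144 -3.11922564  4.99724302] [472.62328136 121.570903    44.52315359]
w 47.849610826820445 [-0.30637467  0.14660668 -1.44107555]
w 47.701897601594176 30.0583
```

View pics/w3.png

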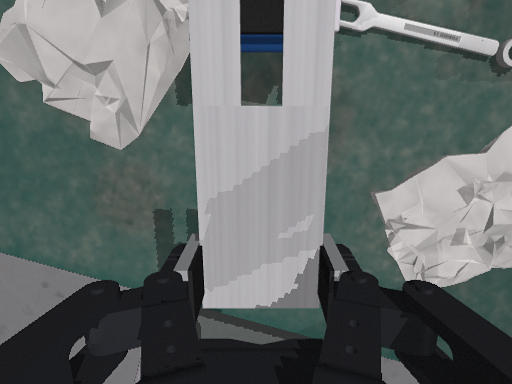

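Run:
```python
from h import *
import json
from scipy.optimize import least_squares
K=json.load(open("K3.json")); Rt=R(17.7); p=np.array(K["p"])
loc=np.array([[-60,25,3],[-60,-25,3],[24,7.5,3],[24,-7.5,3.]]); px=np.array([[203,307],[323,307],[241,105],[283,105.]])
from scipy.spatial.transform import Rotation as Ro
def pts(v): # shim in upright tool frame: x fwd, y left, z up; z rel TCP
    q=Ro.from_euler("zy",[v[3],v[4]],degrees=True).apply(loc)+v[:3]
    U=Rt.copy(); U[:,1]*=-1;U[:,2]*=-1
    return q@U.T+p
s=least_squares(lambda v:np.ravel([proj(K,P) for P in pts(v)]-px),[41,0,17,0,0])
print(s.x,s.cost,p)
```

```text
[41.53959217  0.06533953 18.65279481  0.3016897  -1.36799015] 2.9700618553878626 [383.95336031  93.70668976 169.10206843]
```

Run:
```python
from h import *
import json
y=-9.5; u=np.array([np.cos(np.radians(y)),np.sin(np.radians(y))])
st=np.array([595.8,-204.4]); g=st-83.5*u
arm.move_to((*g,150),R(y-.3)); arm.move_linear((*g,75),rate=120); arm.sleep(.2)
k=arm.calibration("wrist"); im=arm.camera("wrist")
json.dump({a:np.array(b).tolist() for a,b in k.items()}|dict(p=np.array(arm.current_tcp_pos()).tolist()),open("K4.json","w"))
c=im[0:150,130:390,::-1]; cv2.imwrite("pics/c4.png",cv2.resize(c,None,fx=3,fy=3,interpolation=cv2.INTER_CUBIC))
print(arm.current_t(),arm.current_width(),arm.current_tcp_pos())
```

```text
32.325 47.990263031467016 [ 513.87655742 -190.78586333   75.69133981]
```

View pics/c4.png

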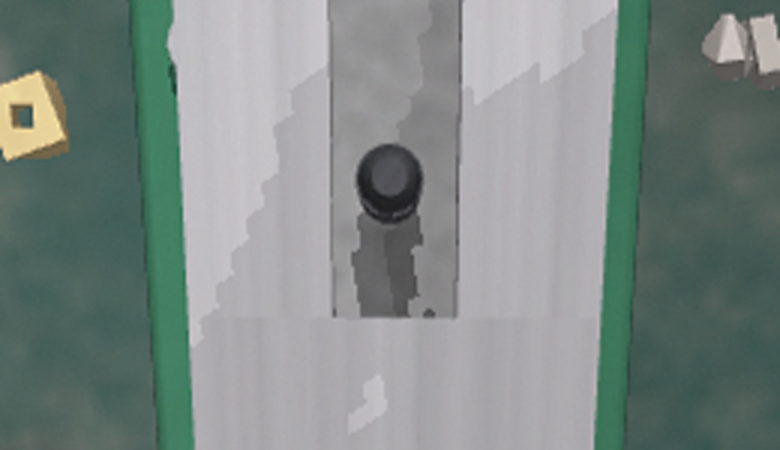

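The stud tip is at crop (389,173), which is image (259.7,57.7). The slot runs from 331 to 461 in the crop, with its end at row 318. Now I'll compute the offset.

Run:
```python
from h import *
import json
K=json.load(open("K4.json")); f=lambda x,y,z:ray(0,(x/3+130,y/3),z,K)[:2]
y=np.radians(-9.5);M=np.array([[np.cos(y),np.sin(y)],[-np.sin(y),np.cos(y)]])
p=np.array(K["p"])
zs=p[2]+18.5+3.5
tip=f(389,173,72); base=f(390,207,53); a=f(333,318,zs);b=f(457,318,zs)
print("tip",tip,"slot end",(a+b)/2,np.linalg.norm(a-b))
print("tip-slotend in foot axes",M@(tip-(a+b)/2),"base",M@(base-(a+b)/2),"slotend-tcp",M@((a+b)/2-p[:2]),"tip-tcp",M@(tip-p[:2]))
# green edges lateral
for r in (100,400): print([ (M@(f(x,r,10)-p[:2])).round(1) for x in ((140,650) if r==100 else (160,625))])
```

```text
tip [ 596.36493354 -204.3579921 ] slot end [ 577.5826725  -201.88379105] 14.654242767763135
tip-slotend in foot axes [18.93303459  0.65969834] base [16.12087889  0.57071213] slotend-tcp [64.66411044 -0.43118454] tip-tcp [83.59714503  0.2285138 ]
[array([104.1,  48.3]), array([103.6, -50.1])]
[array([46.8, 48.4]), array([ 46.3, -48.6])]
```

Run:
```python
from h import *
y=np.radians(-9.5); u=np.array([np.cos(y),np.sin(y)]); n=np.array([-u[1],u[0]])
g=np.array([595.8,-204.4])-83.5*u+0.5*n
arm.move_linear((*g,75),rate=30); arm.move_linear((*g,40),rate=60,guard=8); arm.sleep(.1)
print(arm.move_linear((*g,27),rate=12,guard=5)); p=np.array(arm.current_tcp_pos()); print(p,arm.current_force())
z=p[2]-0.3; 
F0=np.array(arm.current_force())
print(arm.move_linear((*(g+18*u),z),rate=20,guard=12)); q=np.array(arm.current_tcp_pos())
print((q-p)[:2]@u,(q-p)[:2]@n,q,np.array(arm.current_force()),arm.current_width(),arm.current_t())
k=arm.calibration("wrist"); im=arm.camera("wrist")
c=im[0:320,100:420,::-1]; cv2.imwrite("pics/c5.png",cv2.resize(c,None,fx=1.8,fy=1.8,interpolation=cv2.INTER_CUBIC))
```

```text
True
[ 513.52334362 -190.14115335   33.18338723] [-0.33339445  0.35808068  5.70692323]
True
14.921400452818991 -0.0961514029807938 [ 528.22423648 -192.69872751   33.20341532] [-0.1702598   0.24220123  6.12755819] 47.74689463380019 34.8833
```

View pics/c5.png

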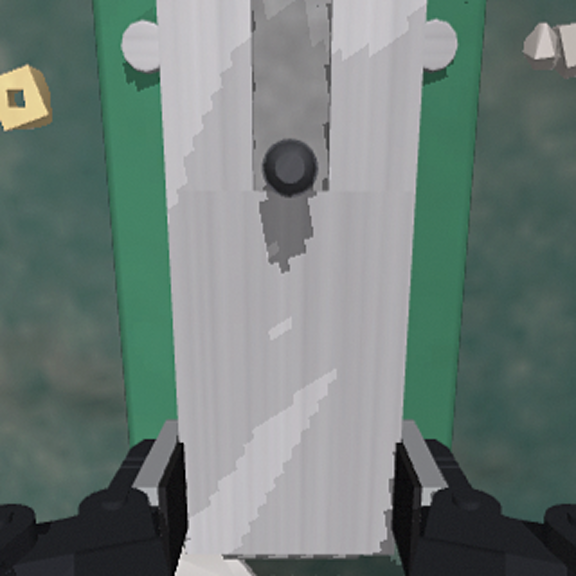

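The stud sits at the slot's end and the shim is square on the foot. I'll release it, back off and check.

Run:
```python
from h import *
y=np.radians(-9.5); u=np.array([np.cos(y),np.sin(y)])
q=np.array(arm.current_tcp_pos()); arm.gripper_to(68); arm.sleep(.2)
arm.move_linear((q[0],q[1],110),rate=80); p=q[:2]-25*u
arm.move_linear((*p,150),rate=120); arm.sleep(.2)
k=arm.calibration("wrist"); im=arm.camera("wrist"); import json
json.dump({a:np.array(b).tolist() for a,b in k.items()},open("K6.json","w"))
c=im[0:260,130:390,::-1]; cv2.imwrite("pics/c6.png",cv2.resize(c,None,fx=2.25,fy=2.25,interpolation=cv2.INTER_CUBIC)); print(arm.current_t())
```

```text
37.375
```

View pics/c6.png

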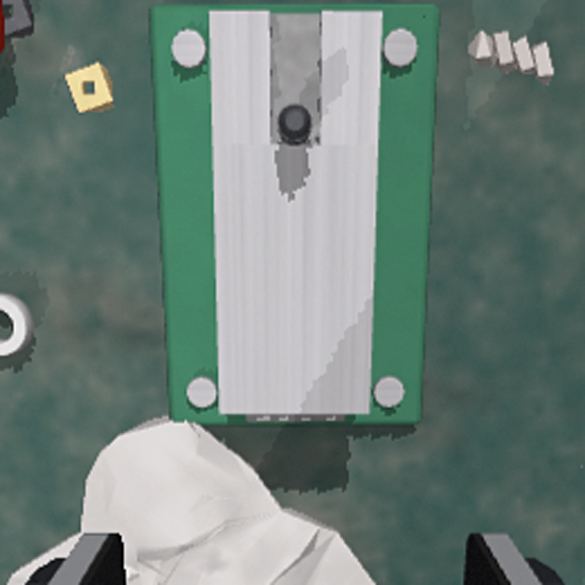

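The shim lies flat and square on the foot. The stud touches the slot's end at crop (294,140), and the solid end faces the front. I'll hand it in.

```bash
python3 -c "
from bench import arm
print(arm.finish_job())"
```

```text
the job is handed in; nothing more can be done
None
```

The shim is out of the tray and lies flat and square on the foot, its slot home against the stud and its solid end to the front; I handed the job in just after 37.4 s of the 64 s allowed, with readings while sliding it in the tray no higher than 13.1 N, and no verdict came back.

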